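Set out tins and candlesticks behind the stall's guard rail

TASK

Set up the display for the morning: swing the stand's guard rail up open, then stand all the tea tins in a row on the front tread, broad faces square to the front, and all the brass candlesticks in a row on the back tread, one per grey bay, filling each row from the bay nearest the rail's post without gaps. Only when everything stands in its row, swing the rail back down across the front; leave the mug, bottle and bowl alone.

Things in the scene. Friction and masses are not known exactly. Their poses are not given: they have to be found in the camera images.
- stand: fixed dark wooden display stand with two treads, origin on the table; x points away from the robot to the back, y along the treads towards the post. Front tread: x -120 to 5 mm, top 20 mm high. Back tread: x 5 to 145 mm, top 50 mm high. Both run from y -150 to 170 mm. A steel post stands at the +y end of the front edge. Grey mats mark the bays
- rail (a joint): guard rail hinge, rad: 0 = closed (rail level across the front of the front row), 1.571 = open (rail standing straight up at the post); stiff, stays where left; about 2 N at the handle moves it
- pivot (a point): the rail's hinge axis (parallel to stand x) on the stand's post, 65 mm above the table. The rail is a steel bar 255 mm long, 16 mm high, 8 mm thick, running from here towards stand -y when closed and lifting upward about this axis
- rail_grip (a point): middle of the free part of the rail's handle: a black round peg 16 mm in diameter, sticking out about 46 mm towards the robot (stand -x), 230 mm along the rail from the hinge; this point lies 28 mm in front of the rail's centre plane. Pinch it from above and follow the arc
- front1 (a point): centre, on the front tread's top, of front bay 1 counted from the post (rectangular grey mat 60 x 74 mm, bays 80 mm apart)
- front2 (a point): centre, on the front tread's top, of front bay 2 counted from the post (rectangular grey mat 60 x 74 mm, bays 80 mm apart)
- front3 (a point): centre, on the front tread's top, of front bay 3 counted from the post (rectangular grey mat 60 x 74 mm, bays 80 mm apart)
- back1 (a point): centre, on the back tread's top, of back bay 1 counted from the post (round grey mat 68 mm across, bays 80 mm apart)
- back2 (a point): centre, on the back tread's top, of back bay 2 counted from the post (round grey mat 68 mm across, bays 80 mm apart)
- tin1: plain metal tea tin, a standing rectangular box 56 mm thick (its x), 70 mm wide (its y), 80 mm tall, heavy at the bottom; mass about 0.2 kg; origin at the centre of its underside, z up. The two 70 mm faces are alike. May be absent (None)
- tin2: plain metal tea tin, a standing rectangular box 56 mm thick (its x), 70 mm wide (its y), 80 mm tall, heavy at the bottom; mass about 0.2 kg; origin at the centre of its underside, z up. The two 70 mm faces are alike. May be absent (None)
- tin3: plain metal tea tin, a standing rectangular box 56 mm thick (its x), 70 mm wide (its y), 80 mm tall, heavy at the bottom; mass about 0.2 kg; origin at the centre of its underside, z up. The two 70 mm faces are alike. May be absent (None)
- candlestick1: brass candlestick, 150 mm tall, round foot 66 mm across, thin stem, cylindrical cup 34 mm across from 106 to 148 mm above the foot; mass about 0.4 kg; origin at the centre of its underside, z up. May be absent (None)
- candlestick2: brass candlestick, 150 mm tall, round foot 66 mm across, thin stem, cylindrical cup 34 mm across from 106 to 148 mm above the foot; mass about 0.4 kg; origin at the centre of its underside, z up. May be absent (None)
- mug: bystander: white mug, 80 mm across, 90 mm tall; origin at underside centre
- bottle: bystander: green glass bottle, 66 mm across, 170 mm tall; origin at underside centre
- bowl: bystander: copper bowl, 130 mm across, 50 mm tall; origin at underside centre

How it is judged (in metres and radians):
On the way, in this order (a step that is already met when the one before it is completed fails the run):
1. the guard rail is swung up open, at least 1.4 rad (value of joint rail above 1.4 rad), for 0.2 s.
2. with the rail still up (over 1.3 rad), all tins and candlesticks stand in their bays, within 12 mm, upright, tins square within 0.15 rad, rows filled from the post without gaps ((distance between tin1 and front1 below 0.012 m or distance between tin1 and front2 below 0.012 m or distance between tin1 and front3 below 0.012 m) and angle between each of tin1, tin2, tin3, candlestick1, candlestick2's own z axis and vertical below 0.1 rad and angle between the x axis of each of tin1, tin2, tin3 and the x axis of stand, either way round below 0.15 rad and (distance between tin2 and front1 below 0.012 m or distance between tin2 and front2 below 0.012 m or distance between tin2 and front3 below 0.012 m) and (distance between tin3 and front1 below 0.012 m or distance between tin3 and front2 below 0.012 m or distance between tin3 and front3 below 0.012 m) and (distance between candlestick1 and back1 below 0.012 m or distance between candlestick1 and back2 below 0.012 m) and (distance between candlestick2 and back1 below 0.012 m or distance between candlestick2 and back2 below 0.012 m) and distance between any of tin1, tin2, tin3 and front1 below 0.012 m and distance between any of tin1, tin2, tin3 and front2 below 0.012 m and distance between any of candlestick1, candlestick2 and back1 below 0.012 m and value of joint rail above 1.3 rad), for 0.3 s.
At the end, for the whole second after the job is handed in: Every tin is in a front bay, every candlestick in a back bay: within 12 mm of the bay centre, upright within 0.1 rad, tins square to the stand within 0.15 rad, rows filled from the post without gaps, all released and at rest; the rail is down, within 0.06 rad of its closed stop ((distance between tin1 and front1 below 0.012 m or distance between tin1 and front2 below 0.012 m or distance between tin1 and front3 below 0.012 m) and angle between each of tin1, tin2, tin3, candlestick1, candlestick2's own z axis and vertical below 0.1 rad and angle between the x axis of each of tin1, tin2, tin3 and the x axis of stand, either way round below 0.15 rad and (distance between tin2 and front1 below 0.012 m or distance between tin2 and front2 below 0.012 m or distance between tin2 and front3 below 0.012 m) and (distance between tin3 and front1 below 0.012 m or distance between tin3 and front2 below 0.012 m or distance between tin3 and front3 below 0.012 m) and (distance between candlestick1 and back1 below 0.012 m or distance between candlestick1 and back2 below 0.012 m) and (distance between candlestick2 and back1 below 0.012 m or distance between candlestick2 and back2 below 0.012 m) and distance between any of tin1, tin2, tin3 and front1 below 0.012 m and distance between any of tin1, tin2, tin3 and front2 below 0.012 m and distance between any of candlestick1, candlestick2 and back1 below 0.012 m and linear speed of each of tin1, tin2, tin3, candlestick1, candlestick2 below 0.02 m/s and value of joint rail below 0.06 rad); the robot touches nothing.
It fails at once if the mug is disturbed (moved over 25 mm) (distance of mug from where it was at the start of the episode above 0.025 m).
It fails at once if the bottle is disturbed (moved over 25 mm) (distance of bottle from where it was at the start of the episode above 0.025 m).
It fails at once if the bowl is disturbed (moved over 25 mm) (distance of bowl from where it was at the start of the episode above 0.025 m).
Of tin1, tin2, tin3 only 2 to 3 are there at a start; the rules pass over those that are not, and their reading is None.
Of candlestick1, candlestick2 only 1 to 2 are there at a start; the rules pass over those that are not, and their reading is None.
At some moment in a run one of tin1, tin2, tin3, candlestick1, candlestick2 may be knocked a few centimetres aside while the robot is not near it.
It also fails if it takes over 210 s, if anything falls off the work surface, if the arm or the gripper's body presses on something with over 40 N, if the wrist force passes 120 N, or if a joint passes its speed limit or range.

ROBOT

A 6-joint arm with a two-finger parallel gripper is mounted at the origin on the work surface. World frame = base frame: x ahead of the robot, y to its left, z up, the work surface at z = 0. Lengths are in m, angles in degrees, forces in N, time in s.
With the tool pointing down it reaches from about 0.3 to 0.75 m from the base axis. Payload 8.5 kg.
Tool frame: the origin (TCP) lies midway between the tips of the shut fingers; the grasp point (between the pads) lies 19 mm behind it; z points along the fingers, y is the line along which they close (so a half turn about z gives the same grasp; the last joint's range is limited). The gripper opens to 85 mm and grips with 20 to 120 N. Pads are 22 mm wide; open, the fingers measure 114 mm over their backs; the gripper's body (76 mm by 85 mm) begins 54 mm behind the grasp point. The pads swing forward as they close: fully open they stand 13 mm farther back than shut.
Start: joints at [-87.107, 21.807, 74.336, -0, 83.858, -12.336], TCP at [0.144, -0.531, 0.231] pointing down, gripper open.
Joint ranges: [-178.18, 178.18], [-50.72, 133.34], [12.68, 142.11], [-81.47, 261.47], [9.98, 163.14], [-165.26, 165.26]. Speed limits (degrees/s): [136.94, 136.94, 180, 180, 180, 180].

INTERFACE

Orientations are given as a 3x3 rotation matrix whose columns are the frame's x, y, z axes.
In Python, from rig import observe, optics, order, spotter gives the robot as it stands.
- The arm moves only by the tool move_arm, never from a script. Its argument "series" is text: rows parted by semicolons, each of 5 numbers parted by spaces: the shift along the tool's x, y, z in cm, then the turn about the tool's z in degrees, then the opening, from -1 (shut) to 1 (fully open). A call has 1 to 8 rows; each row is the pose to reach, as a shift and turn from the pose commanded when the call began, along the tool's axes at that moment; what a row does not reach only later rows make up. A row lasts 1/8 s, in which the tool goes at most 62.5 mm and 10.7 degrees, less where a joint would pass 70% of its speed; a pose out of reach is approached as far as the arm can. A call with a gripper value outside its range is refused whole. The fingers move at their own pace and stop on an object; "force" is the grip in N (left out, the last holds). Time passes only in rows, so rows that repeat a pose let the fingers close. It gives the time, the measured TCP pose, the force, the opening and the grip force at its end, in the units of the state.
- observe(): the state, without advancing time (a new reading comes with each control period).
- optics.get_image(name): name is "scene" or "top" or "wrist"; returns a dict with "pixels" (480x640x3 uint8, blue, green, red), "camera_matrix" (3x3 intrinsics, pixels), "dist" ([k1, k2, p1, p2, k3] as OpenCV has them; the pictures are not rectified), "rvec" (rotation vector, rad) and "tvec" (3), from world to camera coordinates, as OpenCV has them. Camera axes: x right, y down, z forward; pixel columns grow to the right and rows downward; lengths in m; the calibration is good to about 2 mm. A picture is of the moment at which its call begins. There is no depth.
- order.close_job(): hands the job in; it is judged then, once.
Trained networks look in the newest picture that a camera, given by its name, has taken for a name from the list of things; names that differ only in an ending like _2 or _b are one class to them, and where a whole thing is asked for, a point or a joint stands for the part that bears it (a point fixed in the world has none). Each returns a list of dicts, best first, with "score" (0 to 1); they miss things now and then, are a little off and sometimes report something else, mostly with a low value. They report only what shows in the picture. A call takes as long as a camera call.
- spotter.find_in(thing, camera): "point" ([x, y, z] in m, in world coordinates, good to about 4 mm: the middle of the surface that is visible of it).
- spotter.cut_out(thing, camera): "pixels" (480x640 bool, what is visible of it).
- spotter.mark_of(thing, camera): "point" ([x, y, z] in m, in world coordinates, good to about 4 mm: a listed point, or the origin of a listed thing).
The state is a dict: "time_s": time; "q": joint angles; "qvel": joint speeds; "joint_efforts": joint torques, N m; "position": TCP position; "tool_rot": TCP orientation; "ft_force": force on the tool from outside, world axes, zero at the start; "wrist_torque": the same for the moment, N m; "grip_width": finger opening in m; "gripper_force": force on a finger pad.
Only numpy, scipy, OpenCV 4.12 (cv2) and the standard library are available. Lean on these libraries where they do the work, as an engineer would, in place of code of your own. Each camera call takes 0.05 s, during which the arm holds its last target. There are 200 camera calls.

## Working session

There is one attempt and no reset: what is moved stays moved. The work goes in short steps, Python scripts to look and compute and a tool call to move; the robot and the scene stay as the last step left them, time stands still between calls to the robot, and variables do not carry over. Pictures are saved under pics/ and viewed, at most 14 in all, crops included, and the job is handed in when it is done.

Besides the shell and the picture viewer there is one more tool, called after ">>>" as name(argument=value, ...) on one line, values as JSON. move_arm: Moves the arm, as the interface text tells. Its arguments: {"type":"object","properties":{"series":{"type":"string"},"force":{"type":"number"}},"required":["series"]}

```bash
mkdir -p pics; ls; cat > h.py <<'E'
import numpy as np, cv2
from rig import observe, optics, order, spotter
def snap(c,f=None):
    im=optics.get_image(c)
    if f: cv2.imwrite('pics/'+f,im['pixels'])
    return im
def proj(im,P):
    return cv2.projectPoints(np.float64(P).reshape(-1,3),im['rvec'],im['tvec'],im['camera_matrix'],im['dist'])[0].reshape(-1,2)
def ray(im,uv):
    n=cv2.undistortPoints(np.float64(uv).reshape(-1,1,2),im['camera_matrix'],im['dist']).reshape(-1,2)
    R=cv2.Rodrigues(im['rvec'])[0]; t=np.ravel(im['tvec'])
    d=np.c_[n,np.ones(len(n))]@R; return -R.T@t, d
def atz(im,uv,z):
    o,d=ray(im,uv); return o+d*((z-o[2])/d[:,2])[:,None]
E
python3 - <<'E'
from h import *
for c in ('scene','top'):
    im=snap(c,c+'0.png')
    for t in ['rail_grip','pivot','front1','front2','front3','back1','back2','stand','tin1','candlestick1','mug','bottle','bowl']:
        print(c,t,[(np.round(r['point'],3).tolist(),round(r['score'],2)) for r in spotter.mark_of(t,c)][:4])
s=observe();print(s['time_s'],s['position'],s['tool_rot'],s['grip_width'])
E
```

```text
pics
scene rail_grip [([0.437, 0.104, 0.098], 0.69)]
scene pivot [([0.495, 0.324, 0.066], 0.77)]
scene front1 [([0.507, 0.087, 0.021], 0.93), ([0.521, 0.172, 0.018], 0.75), ([0.533, 0.248, 0.016], 0.72), ([0.434, -0.129, -0.004], 0.6)]
scene front2 [([0.507, 0.087, 0.021], 0.93), ([0.521, 0.172, 0.018], 0.75), ([0.533, 0.248, 0.016], 0.72), ([0.434, -0.129, -0.004], 0.6)]
scene front3 [([0.507, 0.087, 0.021], 0.93), ([0.521, 0.172, 0.018], 0.75), ([0.533, 0.248, 0.016], 0.72), ([0.434, -0.129, -0.004], 0.6)]
scene back1 [([0.659, 0.234, 0.05], 0.74), ([0.651, 0.15, 0.05], 0.56), ([0.592, -0.125, 0.002], 0.44)]
scene back2 [([0.659, 0.234, 0.05], 0.74), ([0.651, 0.15, 0.05], 0.56), ([0.592, -0.125, 0.002], 0.44)]
scene stand [([0.565, 0.177, 0.0], 0.68)]
scene tin1 [([0.592, -0.268, -0.0], 0.85), ([0.589, -0.127, 0.003], 0.7), ([0.497, 0.328, 0.065], 0.7)]
scene candlestick1 [([0.434, -0.129, 0.001], 0.93)]
scene mug [([0.747, -0.197, -0.0], 0.87)]
scene bottle [([0.423, 0.466, 0.001], 0.78), ([0.564, 0.175, 0.003], 0.28)]
scene bowl [([0.612, 0.48, -0.001], 0.77)]
top rail_grip [([0.
[... 429 characters left out ...]
1, 0.233, 0.047], 0.78)]
top back2 [([0.651, 0.15, 0.046], 0.96), ([0.661, 0.233, 0.047], 0.78)]
top stand [([0.563, 0.175, -0.002], 0.59)]
top tin1 [([0.616, 0.479, 0.001], 0.73), ([0.599, -0.272, 0.001], 0.59), ([0.593, -0.121, 0.005], 0.55)]
top candlestick1 [([0.43, -0.13, 0.003], 0.92), ([0.744, -0.195, -0.003], 0.33)]
top mug [([0.536, 0.247, 0.023], 0.72), ([0.747, -0.195, -0.004], 0.69)]
top bottle [([0.426, 0.469, -0.002], 0.69)]
top bowl [([0.614, 0.477, -0.002], 0.66)]
1.4 [ 0.14448053 -0.53066795  0.23133193] [[ 9.64880240e-01  2.62690165e-01  1.54114658e-05]
 [ 2.62690165e-01 -9.64880240e-01 -2.16195560e-05]
 [ 9.19097411e-06  2.49087229e-05 -1.00000000e+00]] 0.08566134765491192
```

View pics/scene0.png

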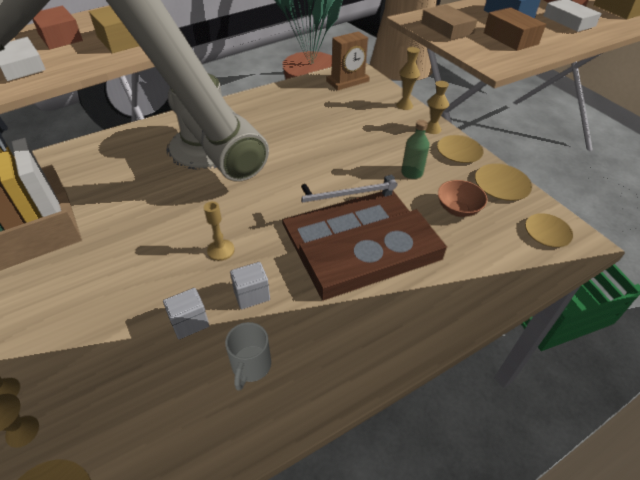

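View pics/top0.png

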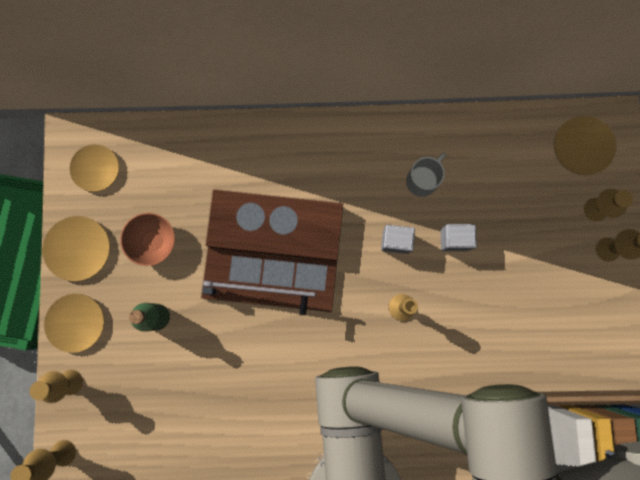

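The scene shows two tins at (250,285) and (186,312), one candlestick at (217,235), the mug at (248,352), and the rail slightly raised with its peg at (307,190). The gold bowls and bulbous sticks at the table edges are decor, and the network doesn't report them. The top view agrees: tins at (398,238) and (459,237), candlestick at (403,306), peg at (304,303). I'll start with the rail.

```bash
cat >> h.py <<'E'
def go(P,yaw,s=None):
    """row (cm,deg) from present pose to TCP P with tool x at world yaw (deg); tool down. half-turn chosen for least turn"""
    s=s or observe(); R=np.array(s['tool_rot']); d=R.T@(np.array(P)-s['position'])*100
    y0=np.degrees(np.arctan2(R[1,0],R[0,0])); t=-(yaw-y0); t=(t+90)%180-90
    print('row',np.round(d,2),'turn',round(t,1),'q6',round(s['q'][5],1))
E
python3 - <<'E'
from h import *
go([.4385,.106,.23],-8.7)
# decor check + peg triangulation
a=snap('scene');ma=spotter.cut_out('rail_grip','scene');b=snap('top');mb=spotter.cut_out('rail_grip','top')
for n,m in(('s',ma),('t',mb)):
    for r in m[:2]: 
        v,u=np.nonzero(r['pixels']);print(n,r['score'],len(u),u.min(),u.max(),v.min(),v.max())
print(atz(b,[[50,385],[597,208]],.0),atz(a,[[408,100],[435,130]],0))
E
```

```text
row [ 45.09 -53.71   0.13] turn 23.9 q6 -12.3
s 0.55 738 301 397 180 202
t 0.61 549 204 315 282 315
[[ 0.2744231   0.71634639  0.        ]
 [ 0.66327967 -0.62351985  0.        ]] [[0.10213838 0.71518341 0.        ]
 [0.29422563 0.67482718 0.        ]]
```

>>> move_arm(series="45.1 -53.7 0 -156 1;45.1 -53.7 0 -156 1;45.1 -53.7 0 -156 1;45.1 -53.7 0 -156 1;45.1 -53.7 0 -156 1;45.1 -53.7 0 -156 1;45.1 -53.7 0 -156 1;45.1 -53.7 0 -156 1")

```text
time_s: 2.6
position: [0.3547, -0.0749, 0.2317]
tool_rot: [[-0.199, 0.98, 0.001], [0.98, 0.199, -0.001], [-0.001, 0.001, -1.0]]
ft_force: [0.5, -1.8, 0.2]
grip_width: 0.0856
gripper_force: 0.0
```

```bash
python3 - <<'E'
from h import *
s=observe();print(s['position'],s['tool_rot'],s['q'])
go([.4385,.106,.23],-8.7)
go([.4385,.106,.23],171.3)
E
```

```text
[ 0.35467868 -0.07494568  0.2316997 ] [[-1.99315206e-01  9.79934787e-01  1.12331101e-03]
 [ 9.79935006e-01  1.99316056e-01 -7.03128931e-04]
 [-9.12914420e-04  9.60627496e-04 -9.99999122e-01]] [-3.08430138e+01  2.45171092e+00  1.00231575e+02 -1.63206361e-03
  7.72408007e+01 -4.23396014e+01]
row [16.06 11.82  0.17] turn -69.8 q6 -42.3
row [16.06 11.82  0.17] turn -69.8 q6 -42.3
```

>>> move_arm(series="16.1 11.8 0.1 -69.8 1;16.1 11.8 0.1 -69.8 1;16.1 11.8 0.1 -69.8 1;16.1 11.8 0.1 -69.8 1;16.1 11.8 0.1 -69.8 1;16.1 11.8 0.1 -69.8 1;16.1 11.8 0.1 -69.8 1;16.1 11.8 0.1 -69.8 1")

```text
time_s: 3.6
position: [0.4387, 0.1041, 0.2304]
tool_rot: [[-0.987, 0.158, 0.0], [0.158, 0.987, 0.0], [-0.0, 0.0, -1.0]]
ft_force: [0.5, 0.5, -0.2]
grip_width: 0.0856
gripper_force: 0.0
```

```bash
python3 - <<'E'
from h import *
s=observe();print(s['position'],s['q'])
im=snap('wrist','w1.png')
for t in('rail_grip','front1'):print([(np.round(r['point'],3).tolist(),round(r['score'],2)) for r in spotter.mark_of(t,'wrist')])
o,_=ray(im,[[320,240]]);print(o)
go([.4385,.106,.077],171.3)
E
```

```text
[0.43873396 0.10405504 0.23038285] [-1.76281883e+00  1.18704179e+01  8.90921869e+01  4.96244024e-04
  7.90299713e+01 -8.26837667e+01]
[([0.441, 0.111, 0.098], 0.58), ([0.498, 0.328, 0.066], 0.37)]
[([0.512, 0.091, 0.018], 0.89), ([0.531, 0.253, 0.018], 0.66), ([0.521, 0.167, 0.023], 0.63), ([0.615, 0.479, -0.002], 0.23)]
[0.36540321 0.11596727 0.37264109]
row [ 0.06  0.19 15.34] turn -0.4 q6 -82.6
```

View pics/w1.png

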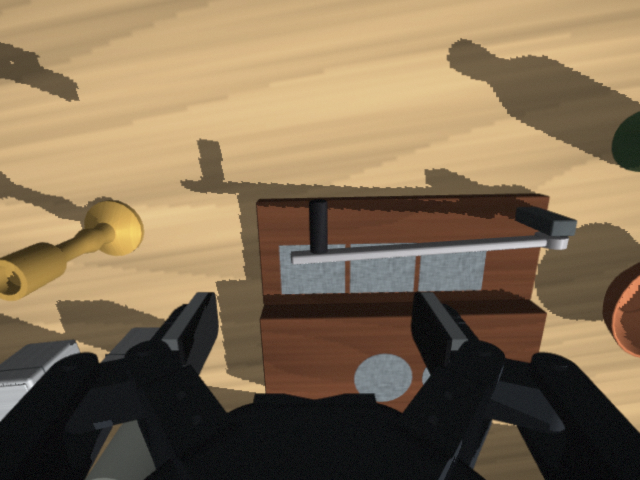

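The wrist view shows the peg at (318,227) in front of the rail, with all three views agreeing on about (0.439, 0.108, 0.097). I'll descend and pinch it.

>>> move_arm(series="0 0.4 15.3 -0.4 1;0 0.4 15.3 -0.4 1;0 0.4 15.3 -0.4 1;0 0.4 15.3 -0.4 1;0 0.4 15.3 -0.4 -1;0 0.4 15.3 -0.4 -1;0 0.4 15.3 -0.4 -1;0 0.4 15.3 -0.4 -1", force=40)

```text
time_s: 4.75
position: [0.4394, 0.1072, 0.0778]
tool_rot: [[-0.989, 0.149, 0.0], [0.149, 0.989, -0.002], [-0.001, -0.002, -1.0]]
ft_force: [1.3, -7.9, 2.2]
grip_width: 0.0148
gripper_force: 38.9
```

```bash
python3 - <<'E'
from h import *
s=observe();print(s['position'],s['grip_width'],s['gripper_force'],s['ft_force'])
R=np.array(s['tool_rot']);p=s['position'];g=p+R@[0,0,-.019]
th=np.arcsin(np.clip((g[2]-.065)/.23,-1,1));print('theta',th)
c=.23
for a in np.linspace(th,1.54,13)[1:]:
    dy=c*(np.cos(th)-np.cos(a)); dz=c*(np.sin(a)-np.sin(th))
    print(round(a,2),'y',round(dy*100,2),'z',round(-dz*100,2))
E
```

```text
[0.43942104 0.10724666 0.07777562] 0.014801231561121805 38.92960846424103 [ 1.30416999 -7.86097642  2.23371659]
theta 0.13859799266040548
0.26 y 0.53 z -2.63
0.37 y 1.35 z -5.19
0.49 y 2.47 z -7.63
0.61 y 3.87 z -9.92
0.72 y 5.53 z -12.03
0.84 y 7.42 z -13.94
0.96 y 9.51 z -15.61
1.07 y 11.79 z -17.03
1.19 y 14.22 z -18.17
1.31 y 16.77 z -19.02
1.42 y 19.4 z -19.57
1.54 y 22.07 z -19.81
```

>>> move_arm(series="0 0.5 -2.6 0 -1;0 1.35 -5.2 0 -1;0 2.5 -7.6 0 -1;0 3.9 -9.9 0 -1;0 5.5 -12.0 0 -1;0 7.4 -13.9 0 -1;0 7.4 -13.9 0 -1")

```text
time_s: 5.62
position: [0.4495, 0.178, 0.2202]
tool_rot: [[-0.989, 0.15, 0.001], [0.15, 0.989, -0.01], [-0.003, -0.009, -1.0]]
ft_force: [-15.9, -27.5, 30.2]
grip_width: 0.0145
gripper_force: 40.7
```

```bash
python3 - <<'E'
from h import *
s=observe();print(s['position'],s['grip_width'],s['gripper_force'],s['ft_force'],s['q'])
R=np.array(s['tool_rot']);p=s['position'];g=p+R@[0,0,-.019]
th=np.arcsin(np.clip((g[2]-.065)/.23,-1,1));print('theta',th, np.linalg.norm(g-[.4394,.1072,.0968])/.23)
E
```

```text
[0.44951569 0.17800985 0.22018413] 0.014501589593382793 40.66230744123459 [-15.8917653  -27.45769794  30.24727758] [  7.84324762  15.73134728  85.51008546  -0.56666344  78.76144722
 -73.44382494]
theta 0.8591970259589278 0.6931307725263978
```

>>> move_arm(series="0.2 -0.2 -0.3 0 -1;0.2 1.8 -1.9 0 -1;0.2 4.1 -3.4 0 -1;0.3 6.6 -4.6 0 -1;0.3 9.2 -5.4 0 -1;0.3 12.0 -6.0 0 -1;0.3 12.0 -6.0 0 -1")

```text
time_s: 6.5
position: [0.466, 0.3011, 0.2778]
tool_rot: [[-0.989, 0.148, 0.003], [0.148, 0.989, 0.0], [-0.003, 0.001, -1.0]]
ft_force: [0.1, -2.3, 9.4]
grip_width: 0.0144
gripper_force: 42.9
```

```bash
python3 - <<'E'
from h import *
s=observe();print(s['position'],s['grip_width'],s['gripper_force'],s['ft_force'],s['q'])
R=np.array(s['tool_rot']);p=s['position'];g=p+R@[0,0,-.019]
print(g,2*np.arcsin(np.linalg.norm(g-[.4394,.1072,.0968])/.46)+.1386)
E
```

```text
[0.46598749 0.3011222  0.27781528] 0.014360882998563336 42.94125437736511 [ 0.12453862 -2.27860915  9.42487097] [ 2.06712263e+01  2.06139121e+01  6.84894486e+01 -5.77535010e-02
  9.07140820e+01 -6.07951496e+01]
[0.46592409 0.30111875 0.29681517] 1.4465902373541721
```

>>> move_arm(series="0 1.4 -0.1 0 -1;0 2.6 0 0 -1;0 2.6 0 0 -1;0 2.6 0 0 -1;0 2.6 0 0 -1")

```text
time_s: 7.12
position: [0.4696, 0.3262, 0.2789]
tool_rot: [[-0.989, 0.149, 0.004], [0.149, 0.989, 0.002], [-0.004, 0.003, -1.0]]
ft_force: [-3.0, 0.4, 13.6]
grip_width: 0.0149
gripper_force: 44.5
```

```bash
python3 - <<'E'
from h import *
s=observe();print(s['position'],s['grip_width'],s['gripper_force'],s['ft_force'])
R=np.array(s['tool_rot']);p=s['position'];g=p+R@[0,0,-.019]
print(g,2*np.arcsin(np.linalg.norm(g-[.4394,.1072,.0968])/.46)+.1386)
E
```

```text
[0.46956923 0.32615746 0.27889916] 0.014874154994302308 44.51356887817383 [-2.99145986  0.39737544 13.58296455]
[0.46949003 0.32611447 0.29789895] 1.5525129461933302
```

>>> move_arm(series="0 0 0 0 0.3;0 0 0 0 0.6;0 0 -6 0 1;0 0 -8 0 1;6 -6 -8 0 1;6 -12 -8 0 1;6 -18 -8 0 1;6 -18 -8 0 1")

```text
time_s: 8.12
position: [0.3822, 0.1548, 0.3565]
tool_rot: [[-0.988, 0.153, 0.0], [0.153, 0.988, -0.0], [-0.0, -0.0, -1.0]]
ft_force: [0.2, -0.1, -0.1]
grip_width: 0.0856
gripper_force: 0.0
```

```bash
python3 - <<'E'
from h import *
s=observe();print(s['position'],s['time_s'],s['q'])
def show(c):
    im=snap(c,c+'2.png')
    for t in('front1','back1','tin1','candlestick1','pivot','rail_grip'):
        rs=[(np.round(r['point'],3).tolist(),round(r['score'],2)) for r in spotter.mark_of(t,c) if r['score']>.4]
        print(c,t,rs)
for c in('top','scene','wrist'): show(c)
E
```

```text
[0.38220025 0.1547682  0.35647351] 8.125 [ 5.49544123e+00  3.55890896e+00  7.82851032e+01 -1.01460817e-02
  9.81425118e+01 -7.56866005e+01]
top front1 [([0.522, 0.169, 0.019], 0.7), ([0.512, 0.091, 0.019], 0.65), ([0.535, 0.248, 0.022], 0.62)]
top back1 [([0.65, 0.156, 0.05], 0.94), ([0.659, 0.234, 0.048], 0.69)]
top tin1 [([0.597, -0.273, 0.001], 0.92), ([0.595, -0.124, 0.001], 0.56)]
top candlestick1 [([0.432, -0.13, 0.002], 0.63)]
top pivot [([0.501, 0.329, 0.06], 0.87)]
top rail_grip [([0.471, 0.328, 0.293], 0.58)]
scene front1 [([0.511, 0.088, 0.023], 0.96), ([0.496, 0.326, 0.064], 0.68), ([0.65, 0.152, 0.052], 0.65), ([0.536, 0.249, 0.018], 0.62), ([0.526, 0.17, 0.017], 0.56)]
scene back1 [([0.654, 0.15, 0.051], 0.75), ([0.611, 0.476, -0.0], 0.68), ([0.66, 0.234, 0.051], 0.58)]
scene tin1 [([0.594, -0.126, 0.004], 0.77), ([0.595, -0.27, -0.004], 0.69)]
scene candlestick1 [([0.437, -0.132, 0.0], 0.78)]
scene pivot [([0.495, 0.328, 0.065], 0.95)]
scene rail_grip [([0.467, 0.322, 0.297], 0.96), ([0.507, 0.089, 0.02], 0.64)]
wrist front1 [([0.52, 0.168, 0.022], 0.92), ([0.511, 0.091, 0.023], 0.9), ([0.531, 0.251, 0.017], 0.87)]
wrist back1 [([0.66, 0.233, 0.056], 0.91), ([0.649, 0.154, 0.053], 0.64)]
wrist tin1 [([0.592, -0.268, 0.0], 0.61), ([0.596, -0.121, -0.0], 0.55)]
wrist candlestick1 [([0.43, -0.134, -0.002], 0.75)]
wrist pivot [([0.497, 0.328, 0.064], 0.81)]
wrist rail_grip [([0.472, 0.326, 0.298], 0.62)]
```

View pics/top2.png

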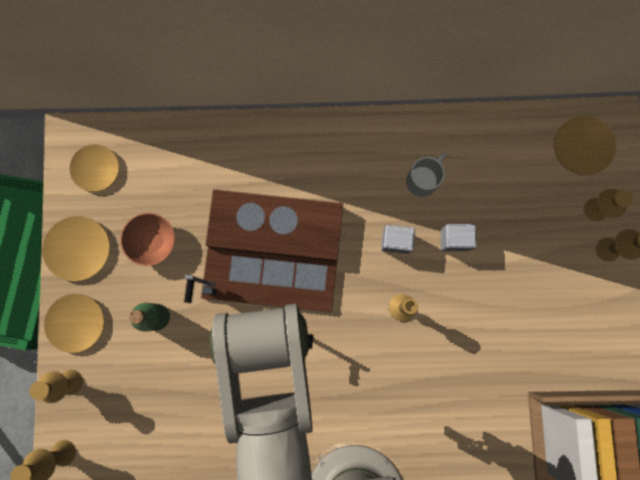

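```bash
cat >> h.py <<'E'
from scipy.optimize import minimize
def hullmask(im,P):
    m=np.zeros((480,640),np.uint8); h=cv2.convexHull(np.float32(proj(im,P)))
    cv2.fillConvexPoly(m,np.int32(np.round(h*16)),1,lineType=cv2.LINE_8,shift=4); return m.astype(bool)
BOX=np.array([[x,y,z] for x in(-.028,.028) for y in(-.035,.035) for z in(0,.08)])
def box(p,z=0):
    c,s=np.cos(p[2]),np.sin(p[2]); return BOX@np.array([[c,s,0],[-s,c,0],[0,0,1]])+[p[0],p[1],z]
def tinfit(views,guess,z=0):
    """views: list of (im, mask)"""
    def f(p): return sum(1-(h&m).sum()/(h|m).sum() for im,m in views for h in[hullmask(im,box(p,z))])
    best=None
    for y in np.radians(np.arange(0,180,22.5)):
        r=minimize(f,[guess[0],guess[1],y],method='Nelder-Mead',options=dict(initial_simplex=np.array([[guess[0],guess[1],y],[guess[0]+.008,guess[1],y],[guess[0],guess[1]+.008,y],[guess[0],guess[1],y+.2]]),xatol=1e-5,fatol=1e-5))
        if best is None or r.fun<best.fun: best=r
    return best.x,best.fun/len(views)
def tinmasks(c,guesses,z=0):
    im=snap(c); out=[None]*len(guesses)
    for r in spotter.cut_out('tin1',c):
        for i,g in enumerate(guesses):
            h=hullmask(im,box([g[0],g[1],0],z)); m=r['pixels']
            if (h&m).sum()/(h|m).sum()>.4 and out[i] is None: out[i]=(im,m)
    return out
E
python3 - <<'E'
from h import *
L=np.array([[-.041,.07],[-.041,-.01],[-.041,-.09],[.0865,.07],[.0865,-.01]])
o=[[(.533,.248),(.536,.249),(.535,.248),(.536,.249),(.531,.251),(.531,.253)],
[(.521,.172),(.522,.167),(.522,.169),(.526,.17),(.520,.168),(.521,.167)],
[(.507,.087),(.514,.091),(.512,.091),(.511,.088),(.511,.091),(.512,.091)],
[(.659,.234),(.661,.233),(.659,.234),(.660,.234),(.660,.233)],
[(.651,.15),(.651,.15),(.650,.156),(.654,.15),(.649,.154)]]
M=np.array([np.mean(a,0) for a in o])
from scipy.optimize import least_squares
f=lambda p:(np.c_[L[:,0]+np.r_[0,0,0,p[3],p[3]],L[:,1]]@np.array([[np.cos(p[2]),np.sin(p[2])],[-np.sin(p[2]),np.cos(p[2])]])+p[:2]-M).ravel()
r=least_squares(f,[.564,.176,-.15,0]);print(r.x,np.degrees(r.x[2]));print((M+f(r.x).reshape(-1,2)).round(4)); print((f(r.x)*1e3).round(1))
g=[(.595,-.124),(.595,-.271)]
T=[tinmasks(c,g) for c in('top','scene','wrist')]
for i in(0,1):
    v=[t[i] for t in T if t[i]]; 
    if v: x,e=tinfit(v,g[i]);print('tin',i,len(v),x.round(4),np.degrees(x[2]),e)
    for w in v: x,e=tinfit([w],g[i]);print('   one',x.round(4),np.degrees(x[2]),e)
E
```

```text
[ 0.56424616  0.17420708 -0.12968996  0.00148377] -7.430687431915682
[[0.5326 0.2489]
 [0.5223 0.1696]
 [0.512  0.0903]
 [0.6605 0.2322]
 [0.6502 0.1529]]
[-1.  -0.7  0.3  0.8  0.8  0.4  0.7 -1.4 -0.8  0.9]
tin 0 2 [ 0.5951 -0.1226  2.9473] 168.86750924632528 0.11144195535597262
   one [ 0.5942 -0.1232  2.9801] 170.7493018268642 0.10633727175080554
   one [ 0.5943 -0.1224 -0.2037] -11.67275442434931 0.11970899470899465
tin 1 3 [ 0.5941 -0.2675  3.1242] 179.0034315531403 0.22093111815450875
   one [ 0.5941 -0.2683  3.1053] 177.92031558136426 0.04386839481555338
   one [ 0.5943 -0.267   3.1036] 177.82141997439797 0.09275882704967087
   one [ 0.5853 -0.2609  0.2603] 14.914830827517159 0.48981373690337604
```

The rail stands open, with its peg at (188,290) in the top view. The stand fit has residuals under 1.5 mm and the tins are located. The candlestick goes first.

```bash
python3 - <<'E'
from h import *
go([.4326,-.131,.26],172)
E
```

```text
row [ -9.22 -27.73   9.63] turn -0.6 q6 -75.6
```

>>> move_arm(series="-9.2 -27.7 9.6 -0.6 1;-9.2 -27.7 9.6 -0.6 1;-9.2 -27.7 9.6 -0.6 1;-9.2 -27.7 9.6 -0.6 1;-9.2 -27.7 9.6 -0.6 1;-9.2 -27.7 9.6 -0.6 1;-9.2 -27.7 9.6 -0.6 1")

```text
time_s: 10.35
position: [0.4324, -0.1304, 0.2605]
tool_rot: [[-0.99, 0.14, -0.0], [0.14, 0.99, 0.0], [0.0, 0.0, -1.0]]
ft_force: [-0.2, -0.4, 0.5]
grip_width: 0.0855
gripper_force: 0.0
```

```bash
python3 - <<'E'
from h import *
V=[]
for c in('wrist','top','scene'):
    im=snap(c,'w3.png' if c=='wrist' else None)
    print(c,[(np.round(r['point'],3).tolist(),round(r['score'],2)) for r in spotter.mark_of('candlestick1',c)])
    for r in spotter.cut_out('candlestick1',c)[:1]:
        v,u=np.nonzero(r['pixels']);print(u.min(),u.max(),v.min(),v.max(),len(u)); V.append((im,r['pixels']))
a=np.linspace(0,2*np.pi,48)
ring=lambda r,z:np.c_[r*np.cos(a),r*np.sin(a),0*a+z]
def f(p):
    e=0
    for im,m in V:
        h=np.zeros((480,640),bool)
        for A in([ring(.033,0),ring(.033,.008)],[ring(.017,.106),ring(.017,.148)],[ring(.007,0),ring(.007,.11)]):
            h|=hullmask(im,np.vstack(A)+[p[0],p[1],0])
        e+=1-(h&m).sum()/(h|m).sum()
    return e
r=minimize(f,[.4326,-.131],method='Nelder-Mead',options=dict(initial_simplex=[[.4326,-.131],[.44,-.131],[.4326,-.124]]))
print(r.x,r.fun/len(V)); s=observe();print(s['position']); go([r.x[0],r.x[1],.108],172)
T=tinmasks('wrist',[(.595,-.123),(.594,-.268)])
for t,g in zip(T,[(.595,-.123),(.594,-.268)]):
    if t: print(tinfit([t],g))
E
```

```text
wrist [([0.431, -0.133, -0.002], 0.74)]
287 340 170 249 3318
top [([0.428, 0.467, -0.004], 0.72), ([0.43, -0.13, 0.001], 0.36)]
389 411 307 319 36
scene [([0.436, -0.13, -0.0], 0.78)]
203 233 202 261 955
[ 0.43250103 -0.13014454] 0.35804797627668555
[ 0.43251304 -0.13033413  0.26049694]
row [1.000e-02 2.000e-02 1.525e+01] turn 0.0 q6 -113.9
(array([ 0.59473606, -0.12419508, -0.14664518]), np.float64(0.09268929503916445))
(array([ 0.5945202 , -0.25392631,  1.15319813]), np.float64(0.2931679925128685))
```

View pics/w3.png

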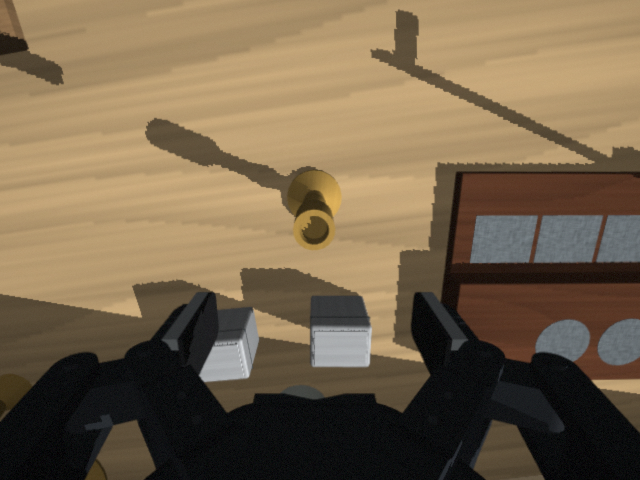

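The candlestick's cup at (315,228) lies under the gripper as fitted, so I'll descend and grip.

>>> move_arm(series="0 0 5 0 1;0 0 10 0 1;0 0 15.2 0 1;0 0 15.2 0 1;0 0 15.2 0 -1;0 0 15.2 0 -1;0 0 15.2 0 -1;0 0 15.2 0 -1", force=40)

```text
time_s: 11.9
position: [0.433, -0.131, 0.1097]
tool_rot: [[-0.99, 0.14, 0.002], [0.14, 0.99, -0.001], [-0.002, -0.001, -1.0]]
ft_force: [-2.0, -0.5, 8.4]
grip_width: 0.0329
gripper_force: 39.2
```

>>> move_arm(series="0 0 -5 0 -1;0 0 -12 0 -1;0 0 -12 0 -1")

```text
time_s: 12.28
position: [0.4336, -0.1312, 0.2322]
tool_rot: [[-0.99, 0.139, 0.007], [0.139, 0.99, -0.004], [-0.007, -0.003, -1.0]]
ft_force: [0.7, -0.5, -4.6]
grip_width: 0.0329
gripper_force: 41.9
```

```bash
python3 - <<'E'
from h import *
s=observe();print(s['position'],s['grip_width'],s['gripper_force'],s['ft_force'])
go([.6605,.2322,.23],172.3)
E
```

```text
[ 0.43356471 -0.13123659  0.23218823] 0.03290183020870253 41.8736869096756 [ 0.72281597 -0.45144975 -4.62825564]
row [-17.4   39.15   0.22] turn -0.3 q6 -113.9
```

>>> move_arm(series="-2 5 0 0 -1;-17.4 39.1 0 -0.3 -1;-17.4 39.1 0 -0.3 -1;-17.4 39.1 0 -0.3 -1;-17.4 39.1 0 -0.3 -1;-17.4 39.1 0 -0.3 -1;-17.4 39.1 0 -0.3 -1;-17.4 39.1 0 -0.3 -1")

```text
time_s: 13.28
position: [0.6597, 0.2357, 0.2242]
tool_rot: [[-0.991, 0.13, -0.005], [0.13, 0.991, -0.0], [0.005, -0.001, -1.0]]
ft_force: [0.2, -0.7, -3.8]
grip_width: 0.033
gripper_force: 42.4
```

```bash
python3 - <<'E'
from h import *
s=observe();print(s['position'],s['ft_force'],s['q'],s['tool_rot'])
go([.6605,.2322,.162],172.3)
im=snap('top');print([(np.round(r['point'],3).tolist(),round(r['score'],2)) for r in spotter.mark_of('tin1','top')])
im=snap('wrist','w4.png')
for r in spotter.mark_of('candlestick1','wrist'):print(r)
E
```

```text
[0.65966903 0.23574722 0.22416574] [ 0.23277345 -0.71101595 -3.82408335] [ 9.99397109e+00  3.83029377e+01  4.63599188e+01  4.20384409e-02
  9.56025635e+01 -7.25136315e+01] [[-9.91460416e-01  1.30323664e-01 -4.68889139e-03]
 [ 1.30325491e-01  9.91471260e-01 -8.48142844e-05]
 [ 4.63784774e-03 -6.95172077e-04 -9.99989003e-01]]
row [-0.16 -0.34  6.22] turn 0.2 q6 -72.5
[([0.594, -0.121, 0.003], 0.96), ([0.599, -0.27, 0.001], 0.78), ([0.562, 0.174, -0.003], 0.39), ([0.651, 0.152, 0.047], 0.38)]
{'point': [0.6585, 0.2338, 0.1134], 'score': 0.82}
```

View pics/w4.png

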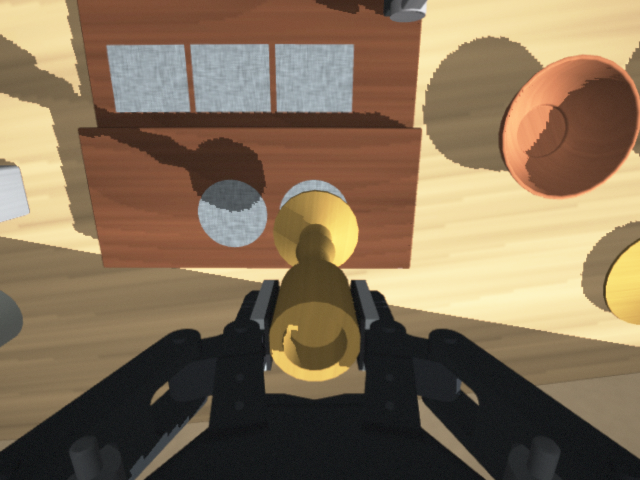

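The candlestick hangs upright over back1, whose mat shows at (314,190). Back2 is at (233,213) and the front mats are at (147,78), (232,77) and (314,77). I'll check the mats with these pixels.

```bash
python3 - <<'E'
from h import *
im=snap('wrist')
print(atz(im,[[233,213]],.05).round(4)); print(atz(im,[[147.5,78],[232,77.5],[315,77.5]],.02).round(4))
go([.6605,.2322,.162],172.3)
E
```

```text
[[0.6489 0.1516 0.05  ]]
[[0.5114 0.088  0.02  ]
 [0.5227 0.1696 0.02  ]
 [0.5338 0.2491 0.02  ]]
row [-0.14  0.14  6.63] turn -0.1 q6 -72.6
```

>>> move_arm(series="-0.1 0.1 3 0 -1;-0.1 0.1 5 0 -1;-0.1 0.1 6.3 0 -1;-0.1 0.1 6.7 0 -1;-0.1 0.1 6.8 0 -1;-0.1 0.1 6.8 0 -1")

```text
time_s: 14.28
position: [0.6608, 0.2331, 0.1612]
tool_rot: [[-0.991, 0.135, 0.001], [0.135, 0.991, 0.0], [-0.001, 0.0, -1.0]]
ft_force: [-0.2, -0.2, -4.4]
grip_width: 0.033
gripper_force: 42.6
```

```bash
python3 - <<'E'
from h import *
s=observe();print(s['position'],s['ft_force'],s['tool_rot'])
E
```

```text
[0.66076534 0.23305198 0.16116119] [-0.17093632 -0.15240105 -4.36907242] [[-9.90908626e-01  1.34529330e-01  1.39815607e-03]
 [ 1.34529765e-01  9.90909528e-01  2.21561860e-04]
 [-1.35563960e-03  4.07641166e-04 -9.99998998e-01]]
```

Still hanging by about 1.5 mm. I'll lower it, release and lift.

>>> move_arm(series="0 0 0.1 0 -1;0 0 0.2 0 -1;0 0 0.2 0 -1;0 0 0.2 0 0;0 0 0.2 0 0.6;0 0 0.2 0 1;0 0 0.2 0 1")

```text
time_s: 15.15
position: [0.6605, 0.2331, 0.1582]
tool_rot: [[-0.991, 0.134, -0.0], [0.134, 0.991, -0.0], [0.0, -0.0, -1.0]]
ft_force: [0.5, 0.3, -0.2]
grip_width: 0.0857
gripper_force: 0.0
```

>>> move_arm(series="0 0 -3 0 1;0 0 -8 0 1;0 0 -13 0 1;4 -16 -13 0 1;4 -16 -13 0 1;4 -16 -13 0 1;4 -16 -13 0 1")

```text
time_s: 16.02
position: [0.5987, 0.0777, 0.289]
tool_rot: [[-0.99, 0.138, 0.001], [0.138, 0.99, -0.0], [-0.001, -0.0, -1.0]]
ft_force: [1.3, 0.7, 0.4]
grip_width: 0.0856
gripper_force: 0.0
```

```bash
python3 - <<'E'
from h import *
s=observe();print(s['position'],s['ft_force'],s['time_s'])
for c in('top','scene','wrist'):
    im=snap(c)
    for t in('candlestick1','tin1','rail_grip'):
        print(c,t,[(np.round(r['point'],3).tolist(),round(r['score'],2)) for r in spotter.mark_of(t,c) if r['score']>.4])
go([.595,-.123,.18],169.5)
E
```

```text
[0.59874836 0.07766108 0.28898409] [1.34102884 0.67958    0.41326048] 16.025
top candlestick1 [([0.663, 0.234, 0.053], 0.76), ([0.537, 0.249, 0.022], 0.71)]
top tin1 [([0.595, -0.124, -0.0], 0.81), ([0.598, -0.27, 0.001], 0.79)]
top rail_grip [([0.473, 0.327, 0.292], 0.85)]
scene candlestick1 [([0.664, 0.232, 0.05], 0.95)]
scene tin1 [([0.592, -0.268, -0.0], 0.92), ([0.593, -0.124, 0.004], 0.65)]
scene rail_grip [([0.466, 0.322, 0.295], 0.9), ([0.594, -0.269, 0.0], 0.51)]
wrist candlestick1 [([0.661, 0.234, 0.045], 0.56)]
wrist tin1 [([0.594, -0.267, 0.0], 0.86), ([0.597, -0.124, 0.001], 0.77)]
wrist rail_grip []
row [ -2.29 -20.19  10.82] turn 2.8 q6 -85.9
```

```bash
python3 - <<'E'
from h import *
go([.5946,-.1232,.16],169.9)
E
```

```text
row [ -2.25 -20.21  12.82] turn 2.4 q6 -85.9
```

>>> move_arm(series="-2.2 -20.2 6 2.4 1;-2.2 -20.2 9 2.4 1;-2.2 -20.2 12.8 2.4 1;-2.2 -20.2 12.8 2.4 1;-2.2 -20.2 12.8 2.4 1;-2.2 -20.2 12.8 2.4 1;-2.2 -20.2 12.8 2.4 1")

```text
time_s: 17.5
position: [0.5946, -0.1222, 0.1617]
tool_rot: [[-0.985, 0.174, 0.002], [0.174, 0.985, -0.001], [-0.002, -0.0, -1.0]]
ft_force: [0.3, -0.4, 0.5]
grip_width: 0.0852
gripper_force: 0.0
```

```bash
python3 - <<'E'
from h import *
s=observe();print(s['position'])
snap('wrist','w5.png')
g=[(.595,-.123),(.594,-.268)]
T=[tinmasks(c,g) for c in('wrist','scene')]
for i in(0,1):
    for t in T:
        if t[i]: print(i,tinfit([t[i]],g[i]))
    v=[t[i] for t in T if t[i]]
    print(i,tinfit(v,g[i]))
go([.5946,-.1232,.034],169.9)
E
```

```text
[ 0.59459592 -0.12224279  0.16172132]
0 (array([ 0.59266248, -0.12216456, -0.17825945]), np.float64(0.0837535628151721))
0 (array([ 0.59163089, -0.1215603 ,  2.94007068]), np.float64(0.08664021164021163))
0 (array([ 0.59357242, -0.1220055 , -0.17847475]), np.float64(0.0870342195741004))
1 (array([ 0.60137081, -0.28860519,  0.07050049]), np.float64(0.08784706417842514))
1 (array([ 0.60256974, -0.2898871 ,  3.10754732]), np.float64(0.06407322654462244))
1 (array([ 0.60255398, -0.29042977,  0.03237117]), np.float64(0.08507586536327305))
row [-0.04 -0.04 12.68] turn 0.0 q6 -102.8
```

View pics/w5.png

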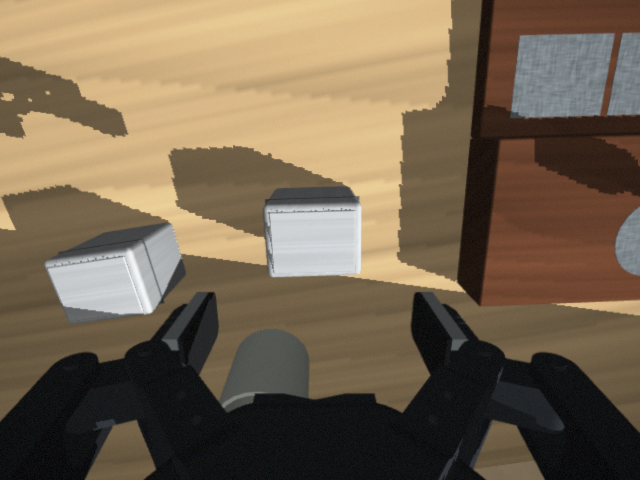

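The tin lies at (313,243), between the fingers. The other tin, at (115,275), has just been knocked to about (0.602, -0.290). Grasping this one now.

>>> move_arm(series="0.05 0 5 0 1;0.05 0 10 0 1;0.05 0 12.7 0 1;0.05 0 12.7 0 1;0.05 0 12.7 0 -1;0.05 0 12.7 0 -1;0.05 0 12.7 0 -1", force=40)

```text
time_s: 18.62
position: [0.5944, -0.1234, 0.0351]
tool_rot: [[-0.984, 0.176, 0.003], [0.176, 0.984, -0.001], [-0.003, -0.001, -1.0]]
ft_force: [-0.4, 0.9, 6.8]
grip_width: 0.0701
gripper_force: 46.6
```

```bash
python3 - <<'E'
from h import *
s=observe();print(s['position'],s['ft_force'],s['grip_width'],s['gripper_force'])
g=[(.594,-.1225)]
im,m=tinmasks('scene',g)[0] or (None,None)
if m is not None: print(tinfit([(im,m)],g[0]))
E
```

```text
[ 0.59437052 -0.12339601  0.03507698] [-0.42164204  0.93174821  6.83209397] 0.07006724908288041 46.56988263130188
(array([ 0.59950526, -0.12207262, -0.27526753]), np.float64(0.20724346076458755))
```

>>> move_arm(series="0 0 -5 0 -1;0 0 -10 0 -1;0 0 -14 0 -1;0 0 -14 0 -1")

```text
time_s: 19.23
position: [0.5945, -0.1235, 0.1768]
tool_rot: [[-0.984, 0.176, 0.006], [0.176, 0.984, -0.003], [-0.007, -0.001, -1.0]]
ft_force: [0.2, -0.5, -3.0]
grip_width: 0.07
gripper_force: 48.1
```

```bash
python3 - <<'E'
from h import *
s=observe();print(s['position'],s['ft_force'],s['grip_width'],s['gripper_force'])
go([.5328,.2489,.17],172.4)
E
```

```text
[ 0.59448221 -0.12347853  0.17682241] [ 0.23106902 -0.4570459  -2.99176404] 0.07000904918075893 48.12366843223572
row [12.62 35.57  0.55] turn -2.5 q6 -102.8
```

>>> move_arm(series="3 5 0 0 -1;8 11 0 -2.5 -1;12.6 17 0 -2.5 -1;12.6 23 0 -2.5 -1;12.6 29 0 -2.5 -1;12.6 33 0 -2.5 -1;12.6 35.6 0 -2.5 -1;12.6 35.6 0 -2.5 -1")

```text
time_s: 20.23
position: [0.5312, 0.2509, 0.1716]
tool_rot: [[-0.992, 0.13, -0.003], [0.13, 0.992, -0.001], [0.003, -0.001, -1.0]]
ft_force: [-0.3, -0.2, -2.7]
grip_width: 0.0699
gripper_force: 48.0
```

```bash
python3 - <<'E'
from h import *
s=observe();print(s['position'],s['ft_force'],s['q'])
snap('wrist','w6.png')
snap('scene','s6.png')
go([.5328,.2489,.058],172.4)
E
```

```text
[0.53124397 0.25091881 0.17163648] [-0.28882242 -0.20238017 -2.69474107] [ 1.37432600e+01  2.83071954e+01  7.37199155e+01  6.02894178e-03
  7.81249876e+01 -6.87861903e+01]
row [-0.16  0.03 11.42] turn -0.0 q6 -68.8
```

View pics/s6.png

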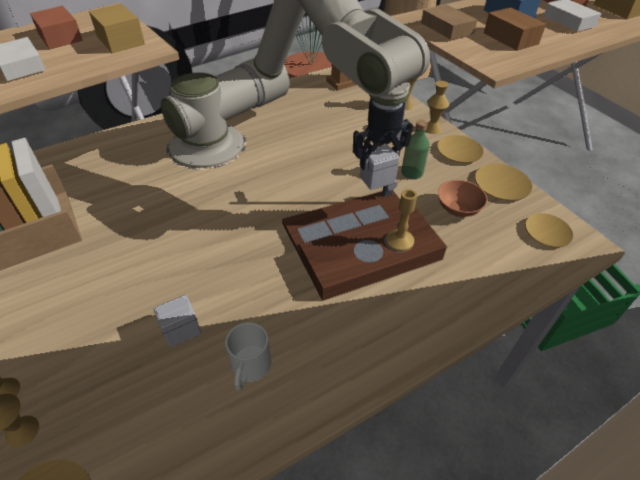

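View pics/w6.png

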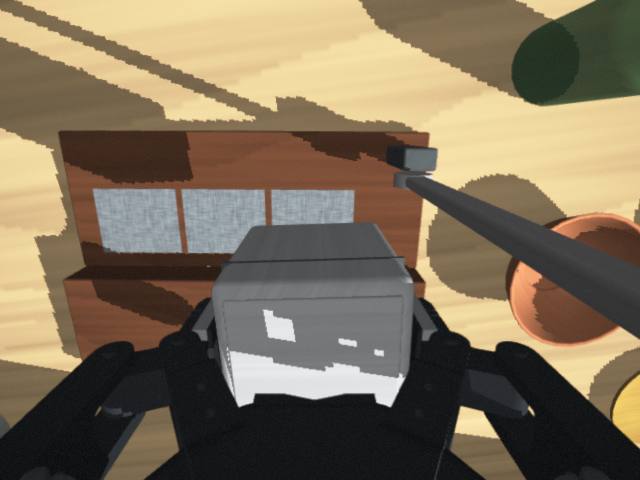

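The tin hangs over front1 (mat edge at (313,205)) and is square to it. The upright rail at (410,180) is clear. Lowering it.

>>> move_arm(series="-0.1 0 5 0 -1;-0.1 0 9 0 -1;-0.1 0 11 0 -1;-0.1 0 11.4 0 -1;-0.1 0 11.4 0 -1")

```text
time_s: 20.95
position: [0.5334, 0.2487, 0.0599]
tool_rot: [[-0.991, 0.134, 0.001], [0.134, 0.991, 0.0], [-0.001, 0.0, -1.0]]
ft_force: [0.8, 0.1, -2.3]
grip_width: 0.0698
gripper_force: 47.8
```

```bash
python3 - <<'E'
from h import *
s=observe();print(s['position'],s['ft_force'],s['tool_rot'])
g=[(.5326,.2489)]
T=[tinmasks(c,g,.022)[0] for c in ('top','scene')]
for t in T: 
    if t: print(tinfit([t],g[0],.022))
go([.5328,.2489,.055],172.4)
E
```

```text
[0.53340134 0.24871161 0.05990245] [ 0.77688538  0.0659042  -2.34114639] [[-9.91026711e-01  1.33662543e-01  6.18470745e-04]
 [ 1.33662614e-01  9.91026892e-01  7.49847906e-05]
 [-6.02898482e-04  1.56978347e-04 -9.99999806e-01]]
row [ 0.07 -0.04  0.53] turn -0.0 q6 -68.8
```

>>> move_arm(series="0 0 0.3 0 -1;0 0 0.45 0 -1;0 0 0.5 0 -1;0 0 0.5 0 -1;0 0 0.5 0 0.75;0 0 0.5 0 1;0 0 0.5 0 1;0 0 0.5 0 1")

```text
time_s: 22.15
position: [0.5331, 0.2494, 0.0543]
tool_rot: [[-0.991, 0.133, 0.0], [0.133, 0.991, 0.0], [-0.0, 0.0, -1.0]]
ft_force: [1.1, 0.6, -0.1]
grip_width: 0.0853
gripper_force: 0.0
```

>>> move_arm(series="0 0 -3 0 1;0 0 -8 0 1;0 0 -14 0 1;0 0 -16 0 1;0 -6 -16 0 1;-3 -12 -16 0 1;-5 -18 -16 0 1;-5 -24 -16 0 1")

```text
time_s: 23.15
position: [0.5514, 0.0053, 0.214]
tool_rot: [[-0.991, 0.133, 0.0], [0.133, 0.991, -0.0], [-0.0, -0.0, -1.0]]
ft_force: [0.4, -0.3, -0.1]
grip_width: 0.0853
gripper_force: 0.0
```

```bash
python3 - <<'E'
from h import *
s=observe();print(s['position'],s['ft_force'],s['time_s'],s['q'][5])
for t in('tin1','candlestick1','rail_grip'):
  for c in('top','scene','wrist'):
    snap(c);print(c,t,[(np.round(r['point'],3).tolist(),round(r['score'],2)) for r in spotter.mark_of(t,c) if r['score']>.4])
g=[(.5326,.2489)]
for c in ('top','scene','wrist'):
    t=tinmasks(c,g,.02)[0]
    if t: print(c,tinfit([t],g[0],.02))
g=[(.6025,-.29)]
V=[t for t in (tinmasks(c,g)[0] for c in ('top','scene','wrist')) if t]
for t in V: print(tinfit([t],g[0]))
print(tinfit(V,g[0]))
go([.6025,-.29,.17],88)
E
```

```text
[0.55143138 0.0052578  0.21399396] [ 0.36760909 -0.30524383 -0.09659377] 23.15 -94.13765702855518
top tin1 [([0.533, 0.25, 0.019], 0.94), ([0.605, -0.294, -0.002], 0.66), ([0.66, 0.231, 0.054], 0.6)]
scene tin1 [([0.53, 0.247, 0.022], 0.92), ([0.599, -0.29, -0.002], 0.78)]
wrist tin1 [([0.538, 0.252, 0.023], 0.93), ([0.604, -0.289, 0.004], 0.86)]
top candlestick1 [([0.66, 0.236, 0.051], 0.79)]
scene candlestick1 [([0.665, 0.233, 0.05], 0.94)]
wrist candlestick1 [([0.661, 0.232, 0.047], 0.81)]
top rail_grip [([0.47, 0.329, 0.295], 0.75)]
scene rail_grip [([0.47, 0.324, 0.294], 0.93), ([0.745, -0.198, 0.001], 0.71)]
wrist rail_grip [([0.534, 0.253, 0.021], 0.47)]
scene (array([0.53254578, 0.25346338, 2.86006955]), np.float64(0.13235294117647056))
wrist (array([ 0.53310315,  0.25217744, -0.11572338]), np.float64(0.028027560434427223))
(array([ 0.60266307, -0.28877496, -0.02724207]), np.float64(0.03606237816764135))
(array([ 0.60341554, -0.28990222, -0.0237975 ]), np.float64(0.09766081871345034))
(array([ 0.60296709, -0.29314738,  3.19749778]), np.float64(0.050463439752832184))
(array([ 0.6030131 , -0.29067674, -0.01336523]), np.float64(0.07456185473171535))
row [ -9.05 -28.79   4.43] turn 84.4 q6 -93.9
```

>>> move_arm(series="-9 -28.8 4 83 1;-9 -28.8 4 83 1;-9 -28.8 4 83 1;-9 -28.8 4 83 1;-9 -28.8 4 83 1;-9 -28.8 4 83 1;-9 -28.8 4 83 1;-9 -28.8 4 83 1")

```text
time_s: 25.65
position: [0.6019, -0.2903, 0.1741]
tool_rot: [[0.016, 1.0, -0.0], [1.0, -0.016, 0.0], [0.0, -0.0, -1.0]]
ft_force: [-0.5, -0.5, 0.0]
grip_width: 0.0852
gripper_force: 0.0
```

>>> move_arm(series="0 0 0 0 1;0 0 0 0 1")

```text
time_s: 25.9
position: [0.602, -0.2901, 0.1743]
tool_rot: [[0.008, 1.0, -0.0], [1.0, -0.008, 0.0], [0.0, -0.0, -1.0]]
ft_force: [0.2, -0.4, -0.5]
grip_width: 0.0851
gripper_force: 0.0
```

```bash
python3 - <<'E'
from h import *
s=observe();print(s['position'],s['tool_rot'],s['q'])
g=[(.603,-.290)]
snap('wrist','w7.png')
V=[t for t in (tinmasks(c,g)[0] for c in ('wrist','wrist','top')) if t]
for t in V: print(tinfit([t],g[0]))
go([.603,-.29,.034],89.2)
E
```

```text
[ 0.60200825 -0.29005169  0.17430869] [[ 8.24475798e-03  9.99966011e-01 -2.40512329e-05]
 [ 9.99966011e-01 -8.24475791e-03  3.02571263e-06]
 [ 2.82731320e-06 -2.40753617e-05 -1.00000000e+00]] [-3.58520886e+01  3.61545947e+01  5.86400253e+01 -6.68932778e-04
  8.52065985e+01 -3.53796375e+01]
(array([ 0.6033662 , -0.28968541, -0.0401218 ]), np.float64(0.08447459362600795))
row [1.000e-02 1.000e-01 1.403e+01] turn 0.2 q6 -35.3
```

View pics/w7.png

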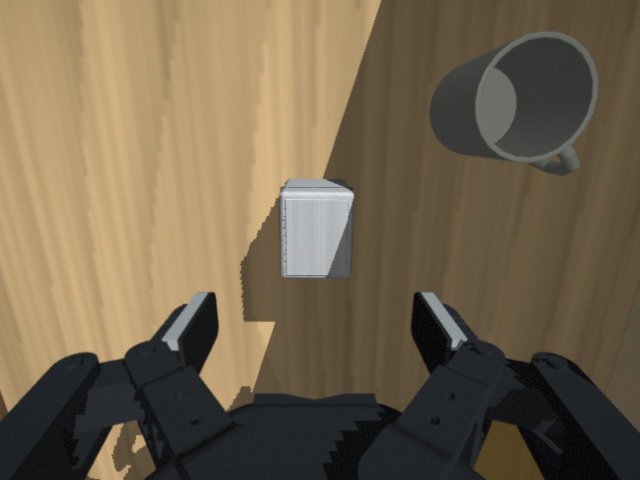

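The tin at (317,234) is square to the tool and lies midway between the fingers. Descending.

```bash
python3 - <<'E'
from h import *
im=snap('wrist');print(atz(im,[[281,191],[354,191],[283,276],[351,276]],.08).mean(0))
E
```

```text
[ 0.60427328 -0.28816777  0.08      ]
```

>>> move_arm(series="0 0.1 5 0.2 1;0 0.1 10 0.2 1;0 0.1 14 0.2 1;0 0.1 14 0.2 1;0 0.1 14 0.2 -1;0 0.1 14 0.2 -1;0 0.1 14 0.2 -1")

```text
time_s: 27.18
position: [0.6039, -0.2907, 0.0368]
tool_rot: [[0.014, 1.0, 0.003], [1.0, -0.014, -0.003], [-0.002, 0.003, -1.0]]
ft_force: [-0.7, -0.2, 7.3]
grip_width: 0.0556
gripper_force: 43.7
```

>>> move_arm(series="0 0 0 0 -1;0 0 -5 0 -1;0 0 -10 0 -1;0 0 -14 0 -1;0 0 -14 0 -1;0 0 -14 0 -1")

```text
time_s: 27.92
position: [0.6025, -0.2897, 0.1734]
tool_rot: [[0.014, 1.0, -0.001], [1.0, -0.014, 0.001], [0.001, -0.001, -1.0]]
ft_force: [-0.2, 0.3, -2.7]
grip_width: 0.0555
gripper_force: 44.4
```

```bash
python3 - <<'E'
from h import *
s=observe();print(s['position'],s['ft_force'],s['grip_width'],s['gripper_force'],s['q'][5])
go([.5223,.1696,.18],82.5)
E
```

```text
[ 0.60249687 -0.2897437   0.17338474] [-0.23749187  0.31620735 -2.65136449] 0.05546033145126987 44.37505602836609 -34.97996274934184
row [45.81 -8.68 -0.6 ] turn 6.7 q6 -35.0
```

>>> move_arm(series="6 0 0 0 -1;12 -2 -0.6 3 -1;18 -4 -0.6 6.7 -1;24 -6 -0.6 6.7 -1;30 -8.7 -0.6 6.7 -1;36 -8.7 -0.6 6.7 -1;41 -8.7 -0.6 6.7 -1;45.7 -8.7 -0.6 6.7 -1")

```text
time_s: 28.92
position: [0.5216, 0.17, 0.1789]
tool_rot: [[0.13, 0.991, -0.003], [0.991, -0.13, -0.0], [-0.001, -0.003, -1.0]]
ft_force: [0.7, -1.1, -2.3]
grip_width: 0.0555
gripper_force: 44.3
```

>>> move_arm(series="0 0 0 0 -1;0 0 0 0 -1")

```text
time_s: 29.18
position: [0.5221, 0.1678, 0.1792]
tool_rot: [[0.131, 0.991, -0.002], [0.991, -0.131, -0.001], [-0.001, -0.002, -1.0]]
ft_force: [0.4, 0.0, -2.7]
grip_width: 0.0551
gripper_force: 44.2
```

```bash
python3 - <<'E'
from h import *
s=observe();print(s['position'],s['ft_force'],s['q'])
snap('wrist','w8.png')
go([.5221,.168,.0585],82.5)
E
```

```text
[0.52212353 0.16779552 0.17919024] [ 0.42625875  0.01302822 -2.67217805] [ 5.45265860e+00  2.41827821e+01  7.95577809e+01 -1.77708450e-02
  7.63956929e+01  1.29731679e+01]
row [ 7.00e-02 -1.00e-02  1.21e+01] turn -0.1 q6 13.0
```

View pics/w8.png

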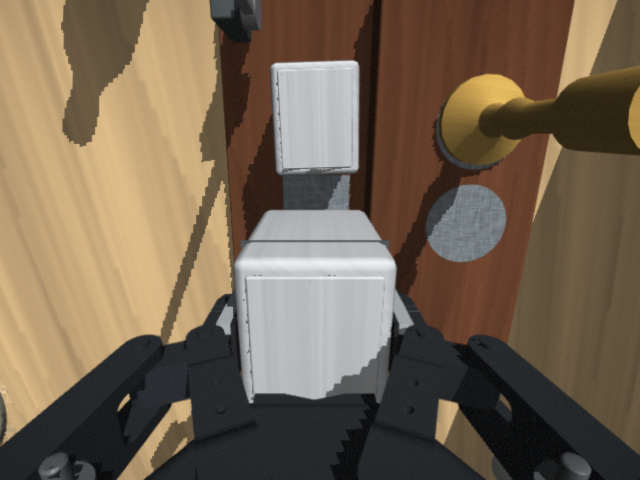

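The first tin, at (315,118), is square in front1. The candlestick foot sits within about 3 mm of its mat at (480,120). Lowering the second tin.

>>> move_arm(series="0 0 4 0 -1;0 0 8 0 -1;0 0 11 0 -1;0 0 12 0 -1;0 0 12.2 0 -1;0 0 12.3 0 -1;0 0 12.3 0 -1")

```text
time_s: 30.1
position: [0.523, 0.1681, 0.0582]
tool_rot: [[0.131, 0.991, 0.002], [0.991, -0.131, 0.0], [0.0, 0.002, -1.0]]
ft_force: [0.4, -0.2, -3.4]
grip_width: 0.0559
gripper_force: 44.2
```

```bash
python3 - <<'E'
from h import *
s=observe();print(s['position'],s['ft_force'],s['tool_rot'])
im=snap('wrist','w9.png')
E
```

```text
[0.52304357 0.16810022 0.05819178] [ 0.36128715 -0.15914444 -3.38160005] [[ 1.31044156e-01  9.91375170e-01  1.64369330e-03]
 [ 9.91376464e-01 -1.31044581e-01  1.53520236e-04]
 [ 3.67593250e-04  1.60940092e-03 -9.99998637e-01]]
```

>>> move_arm(series="0 0 0.1 0 -1;0 0 0.2 0 -1;0 0 0.2 0 -1;0 0 0.2 0 0.5;0 0 0.2 0 0.7;0 0 0.2 0 0.8;0 0 0.2 0 0.8")

```text
time_s: 31.02
position: [0.5226, 0.1681, 0.0552]
tool_rot: [[0.131, 0.991, -0.0], [0.991, -0.131, -0.0], [-0.0, -0.0, -1.0]]
ft_force: [0.3, -0.7, 0.2]
grip_width: 0.0769
gripper_force: 0.0
```

>>> move_arm(series="0 0 -3 0 0.8;0 0 -8 0 0.8;0 0 -14 0 1;-6 2 -17 0 1;-12 4 -17 0 1;-18 6 -17 0 1;-18 6 -17 0 1")

```text
time_s: 31.9
position: [0.5589, -0.0217, 0.225]
tool_rot: [[0.135, 0.991, -0.0], [0.991, -0.135, -0.0], [-0.0, -0.0, -1.0]]
ft_force: [-0.2, 0.5, -0.1]
grip_width: 0.0854
gripper_force: 0.0
```

```bash
python3 - <<'E'
from h import *
s=observe();print(s['position'],s['ft_force'],s['time_s'],s['q'])
G=[(.533,.2495),(.5223,.1696)]
for c in ('top','scene','wrist'):
    T=tinmasks(c,G,.02)
    for n in('tin1','candlestick1','rail_grip'):print(c,n,[(np.round(r['point'],3).tolist(),round(r['score'],2)) for r in spotter.mark_of(n,c) if r['score']>.4])
    for t,g in zip(T,G):
        if t: print(c,tinfit([t],g,.02))
snap('scene','s9.png')
E
```

```text
[ 0.55889873 -0.02168422  0.22500203] [-0.24579369  0.46263515 -0.12309017] 31.9 [-1.43363132e+01  2.30125689e+01  7.34713629e+01 -2.64909963e-02
  8.35231188e+01 -6.54807272e+00]
top tin1 [([0.533, 0.249, 0.023], 0.96), ([0.526, 0.167, 0.022], 0.75)]
top candlestick1 [([0.657, 0.235, 0.05], 0.74)]
top rail_grip []
top (array([0.53261862, 0.24789428, 3.07145324]), np.float64(0.08306364617044226))
top (array([ 0.52207496,  0.16705624, -0.09840028]), np.float64(0.0659840728100114))
scene tin1 [([0.532, 0.249, 0.021], 0.89), ([0.52, 0.168, 0.017], 0.87)]
scene candlestick1 [([0.663, 0.236, 0.048], 0.91)]
scene rail_grip [([0.467, 0.325, 0.296], 0.55)]
scene (array([0.53449401, 0.25346104, 2.66102515]), np.float64(0.19043824701195222))
scene (array([ 0.51893951,  0.1715023 , -0.26620638]), np.float64(0.15102974828375282))
wrist tin1 [([0.523, 0.17, 0.022], 0.58)]
wrist candlestick1 []
wrist rail_grip []
wrist (array([0.52376315, 0.16965656, 3.02227156]), np.float64(0.03954191875540192))
```

View pics/s9.png

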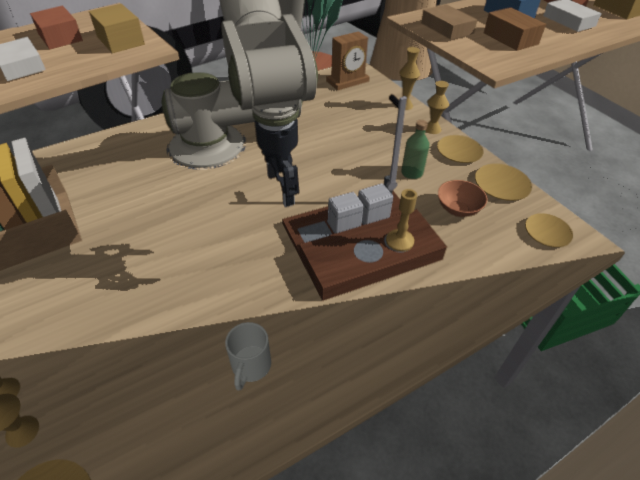

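All three things stand in their bays with the rail up: tins at (345,212) and (376,203), candlestick at (400,225) in the scene view. Now back to the peg to close the rail.

```bash
python3 - <<'E'
from h import *
s=observe()
go([.40,.17,.375],172.4,s)
R=np.array(s['tool_rot'])
E
```

```text
row [ 16.58 -18.18 -14.97] turn -89.9 q6 -6.5
```

>>> move_arm(series="0 -3 -5 -10 1;0 -9 -10 -20 1;6 -15 -15 -30 1;12 -18 -15 -40 1;16.6 -18.2 -15 -90 1;16.6 -18.2 -15 -90 1;16.6 -18.2 -15 -90 1;16.6 -18.2 -15 -90 1")

```text
time_s: 33.7
position: [0.3996, 0.1706, 0.3754]
tool_rot: [[-0.97, 0.244, 0.0], [0.244, 0.97, 0.0], [-0.0, 0.0, -1.0]]
ft_force: [0.5, -0.6, -0.5]
grip_width: 0.0857
gripper_force: 0.0
```

```bash
python3 - <<'E'
from h import *
s=observe();print(s['position'],s['q'])
go([.4695,.3255,.375],172.4)
E
```

```text
[0.39960971 0.17062804 0.3754152 ] [ 7.43271883e+00  5.77268882e+00  7.28165059e+01  1.60230887e-05
  1.01397829e+02 -6.84256021e+01]
row [-2.99 16.73  0.04] turn -6.5 q6 -68.4
```

>>> move_arm(series="-3 16.7 0 -6.5 1;-3 16.7 0 -6.5 1;-3 16.7 0 -6.5 1;-3 16.7 0 -6.5 1;-3 16.7 0 -6.5 1")

```text
time_s: 34.33
position: [0.4707, 0.324, 0.3753]
tool_rot: [[-0.99, 0.14, -0.0], [0.14, 0.99, -0.0], [0.0, -0.0, -1.0]]
ft_force: [0.5, -0.3, 0.3]
grip_width: 0.0854
gripper_force: 0.0
```

```bash
python3 - <<'E'
from h import *
s=observe();print(s['position'],s['q'])
for c in('wrist','top','scene'):
    snap(c);print([(np.round(r['point'],3).tolist(),round(r['score'],2)) for r in spotter.mark_of('rail_grip',c)if r['score']>.4],[(np.round(r['point'],3).tolist(),round(r['score'],2)) for r in spotter.mark_of('tin1',c)if r['score']>.4])
go([.4695,.3255,.279],172.4)
E
```

```text
[0.47066993 0.32398412 0.37532863] [ 2.26795213e+01  2.11341162e+01  5.22279203e+01 -1.08698780e-02
  1.06651442e+02 -5.92662314e+01]
[([0.471, 0.329, 0.296], 0.98), ([0.512, 0.093, 0.021], 0.63)] [([0.522, 0.168, 0.02], 0.77), ([0.534, 0.251, 0.021], 0.72)]
[([0.475, 0.329, 0.292], 0.45)] [([0.524, 0.165, 0.021], 0.74), ([0.534, 0.251, 0.023], 0.71)]
[([0.468, 0.322, 0.296], 0.6)] [([0.53, 0.248, 0.025], 0.93), ([0.52, 0.167, 0.02], 0.83)]
row [0.15 0.12 9.65] turn -0.5 q6 -59.2
```

>>> move_arm(series="0.15 0.15 5 -0.5 1;0.15 0.15 9.6 -0.5 1;0.15 0.15 9.6 -0.5 1;0.15 0.15 9.6 -0.5 1;0.15 0.15 9.6 -0.5 -1;0.15 0.15 9.6 -0.5 -1;0.15 0.15 9.6 -0.5 -1;0.15 0.15 9.6 -0.5 -1", force=35)

```text
time_s: 35.78
position: [0.4696, 0.3261, 0.2796]
tool_rot: [[-0.991, 0.132, 0.0], [0.132, 0.991, 0.0], [-0.0, 0.0, -1.0]]
ft_force: [-1.2, -0.6, 1.7]
grip_width: 0.0146
gripper_force: 34.1
```

```bash
python3 - <<'E'
from h import *
s=observe();print(s['position'],s['grip_width'],s['gripper_force'],s['ft_force'])
for a in np.linspace(1.541,0,15)[1:]:
    print(round(a,2),'y',round(-23*(np.cos(a)-np.cos(1.541)),2),'z',round(23*(np.sin(1.541)-np.sin(a)),2))
E
```

```text
[0.46959312 0.32605562 0.27964398] 0.01457886932647084 34.06900405883789 [-1.24237262 -0.60029897  1.66106715]
1.43 y -2.52 z 0.21
1.32 y -5.0 z 0.7
1.21 y -7.42 z 1.46
1.1 y -9.73 z 2.48
0.99 y -11.92 z 3.75
0.88 y -13.96 z 5.25
0.77 y -15.82 z 6.97
0.66 y -17.48 z 8.88
0.55 y -18.92 z 10.96
0.44 y -20.12 z 13.19
0.33 y -21.07 z 15.53
0.22 y -21.76 z 17.97
0.11 y -22.18 z 20.46
0.0 y -22.31 z 22.99
```

>>> move_arm(series="0 -2.5 0.2 0 -1;0 -5.0 0.7 0 -1;0 -7.4 1.45 0 -1;0 -9.7 2.5 0 -1;0 -11.9 3.75 0 -1;0 -14 5.25 0 -1;0 -15.8 7 0 -1;0 -15.8 7 0 -1")

```text
time_s: 36.78
position: [0.4481, 0.1682, 0.2087]
tool_rot: [[-0.991, 0.133, -0.003], [0.133, 0.991, -0.001], [0.002, -0.001, -1.0]]
ft_force: [-4.4, -2.9, 0.9]
grip_width: 0.0143
gripper_force: 35.2
```

```bash
python3 - <<'E'
from h import *
s=observe();print(s['position'],s['grip_width'],s['gripper_force'],s['ft_force'],s['tool_rot'])
E
```

```text
[0.44805279 0.16819324 0.20869484] 0.014297108029412859 35.15171527862549 [-4.37175424 -2.8746229   0.88969429] [[-0.99110351  0.13306896 -0.00254612]
 [ 0.13307217  0.9911057  -0.00113607]
 [ 0.00237229 -0.00146478 -0.99999611]]
```

>>> move_arm(series="0 -1.65 1.9 0 -1;0 -3.1 4 0 -1;0 -4.3 6.2 0 -1;0 -5.25 8.6 0 -1;0 -5.95 11 0 -1;0 -6.35 13.5 0 -1;0 -6.5 15.8 0 -1;0 -6.5 15.8 0 -1")

```text
time_s: 37.78
position: [0.4397, 0.1051, 0.0505]
tool_rot: [[-0.991, 0.132, -0.003], [0.132, 0.991, 0.0], [0.003, -0.0, -1.0]]
ft_force: [-4.2, -1.0, -0.2]
grip_width: 0.0145
gripper_force: 38.0
```

```bash
python3 - <<'E'
from h import *
s=observe();print(s['position'],s['grip_width'],s['gripper_force'],s['ft_force'])
R=np.array(s['tool_rot']);g=s['position']+R@[0,0,-.019];print(g)
for c in('scene','top'):
    snap(c);print([(np.round(r['point'],3).tolist(),round(r['score'],2)) for r in spotter.mark_of('rail_grip',c)if r['score']>.3],[(np.round(r['point'],3).tolist(),round(r['score'],2)) for r in spotter.mark_of('tin1',c)if r['score']>.4])
E
```

```text
[0.43966339 0.10512065 0.05053865] 0.014532995198158307 38.04782688617706 [-4.20217298 -1.03614456 -0.15927287]
[0.43972393 0.10511766 0.06953855]
[([0.437, 0.103, 0.071], 0.55), ([0.53, 0.248, 0.025], 0.44), ([0.524, 0.173, 0.02], 0.38)] [([0.523, 0.167, 0.017], 0.57)]
[] [([0.524, 0.165, 0.019], 0.8), ([0.535, 0.25, 0.026], 0.72)]
```

>>> move_arm(series="0 0 0.3 0 -1;0 0 0.5 0 -1;0 0 0.7 0 -1;0 0 0.7 0 -1")

```text
time_s: 38.58
position: [0.4398, 0.105, 0.0456]
tool_rot: [[-0.991, 0.131, -0.0], [0.131, 0.991, -0.0], [0.0, -0.0, -1.0]]
ft_force: [-8.0, -2.3, 7.8]
grip_width: 0.0147
gripper_force: 39.2
```

The rail is on its stop: the peg reads z 0.065 and the push force is rising. Releasing and retreating.

>>> move_arm(series="0 0 0 0 -1;0 0 0 0 0;0 0 0 0 0.5;0 0 0 0 1;0 0 0 0 1;0 0 -4 0 1;0 0 -10 0 1;2 0 -16 0 1")

```text
time_s: 39.58
position: [0.421, 0.1074, 0.2055]
tool_rot: [[-0.991, 0.132, 0.0], [0.132, 0.991, -0.0], [-0.0, 0.0, -1.0]]
ft_force: [0.5, 0.7, 0.4]
grip_width: 0.0858
gripper_force: 0.0
```

>>> move_arm(series="4 -6 -2 0 1;4 -12 -4 0 1;4 -18 -4 0 1;4 -24 -4 0 1;4 -24 -4 0 1;4 -24 -4 0 1")

```text
time_s: 40.33
position: [0.3493, -0.125, 0.2435]
tool_rot: [[-0.991, 0.133, -0.0], [0.133, 0.991, 0.001], [0.0, 0.001, -1.0]]
ft_force: [0.9, 0.4, -0.1]
grip_width: 0.0851
gripper_force: 0.0
```

```bash
python3 - <<'E'
from h import *
s=observe();print(s['position'],s['ft_force'],s['time_s'])
for c in('scene','top'):
    snap(c,c+'10.png')
    for n in('rail_grip','tin1','candlestick1'):print(c,n,[(np.round(r['point'],3).tolist(),round(r['score'],2)) for r in spotter.mark_of(n,c)if r['score']>.4])
E
```

```text
[ 0.34928259 -0.12498316  0.24347396] [ 0.8774467   0.39688546 -0.12818077] 40.325
scene rail_grip [([0.666, 0.233, 0.049], 0.71), ([0.436, 0.103, 0.065], 0.66)]
scene tin1 [([0.529, 0.248, 0.022], 0.93), ([0.522, 0.168, 0.017], 0.89), ([0.525, 0.173, 0.019], 0.74)]
scene candlestick1 [([0.665, 0.232, 0.05], 0.69), ([0.509, 0.09, 0.021], 0.42)]
top rail_grip [([0.443, 0.105, 0.063], 0.9)]
top tin1 [([0.534, 0.25, 0.025], 0.73), ([0.526, 0.165, 0.02], 0.6)]
top candlestick1 [([0.656, 0.236, 0.052], 0.79)]
```

View pics/scene10.png

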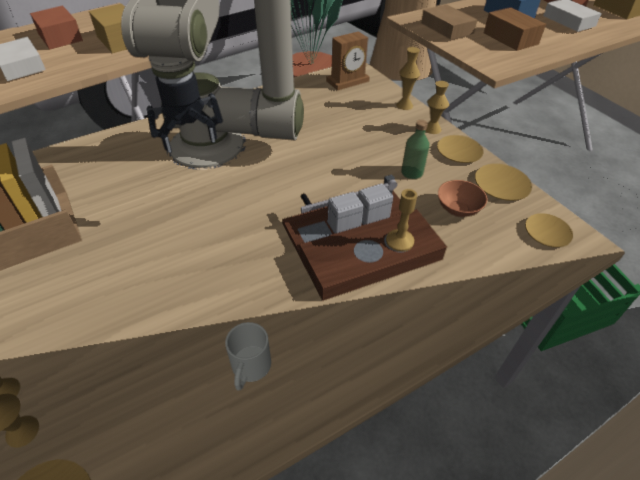

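The rail is level (peg at (308,200)), and the tins at (345,212) and (376,203) and the candlestick at (400,225) are all in their bays. The arm is clear, so I'm handing in.

```bash
python3 -c "
from h import *
print(order.close_job())"
```

```text
the job is handed in; nothing more can be done
None
```

I handed the job in at about 40 s: both tea tins stand square in front bays 1 and 2, the single candlestick is in back bay 1 (each about 3 mm from its bay centre by my measurements), the rail is back down on its stop, and the mug, bottle and bowl were left alone; the hand-in returned no verdict.

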